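# Pin the stall-sign frame together

### The arm

A 6-joint arm with a two-finger parallel gripper is mounted at the origin on the work surface. World frame = base frame: x ahead of the robot, y to its left, z up, the work surface at z = 0. Lengths are in mm, angles in rad, forces in N, time in s.
With the tool pointing down it reaches from about 275 to 1000 mm from the base axis. Payload 8.4 kg.
Tool frame: the origin (TCP) lies at the very end of the fingers, on their centre line; the grasp point (between the pads) lies 19 mm behind it; z points along the fingers, y is the line along which they close (so a half turn about z gives the same grasp; the last joint's range is limited). The gripper opens to 85 mm and grips with 20 to 120 N. Pads are 22 mm wide; open, the fingers measure 114 mm over their backs; the gripper's body (76 mm by 85 mm) begins 54 mm behind the grasp point. The pads swing forward as they close: fully open they stand 13 mm farther back than shut.
Start: joints at [-1.196, 0.353, 1.633, -0, 1.155, -0.002], TCP at [229.965, -581.157, 194.981] pointing down, gripper open.
Joint ranges: [-2.63, 2.63], [-0.92, 2.1], [0.06, 2.66], [-1.3, 4.44], [0, 2.69], [-3.02, 3.02]. Speed limits (rad/s): [2.22, 2.22, 2.79, 3.14, 3.14, 3.14].

### API

Orientations are given as [roll, pitch, yaw] about the fixed x, y, z axes, in that order (R = Rz(yaw) Ry(pitch) Rx(roll)).
In Python, from rig import telemetry, imaging, r gives the robot as it stands. The module is installed in compiled form; this text tells all that it offers.
- The arm moves only by the tool step_arm, never from a script. Its argument "moves" is a list of rows, each a list of 3 entries, a list of its own where there are three numbers: the turn, a rotation vector about the tool's x, y, z scaled (see below), then the shift along the tool's x, y, z scaled (see below), then the opening, from -1 (shut) to 1 (fully open). A call has 1 to 8 rows; each row is the pose to reach, as a shift and turn from the pose commanded when the call began, along the tool's axes at that moment; what a row does not reach only later rows make up. The controller multiplies each number of a shift by 200 mm and each number of a turn by 45 degrees. A row lasts 1/10 s, in which the tool goes at most 50 mm and 8.59 degrees, less where a joint would pass 70% of its speed; a pose out of reach is approached as far as the arm can. A call with a number of a shift or a turn outside -1 to 1 is refused whole. A call with a gripper value outside its range is refused whole. The fingers move at their own pace and stop on an object; "squeeze" is the grip in N (left out, the last holds). Time passes only in rows, so rows that repeat a pose let the fingers close. It gives the time, the measured TCP pose, the force, the opening and the grip force at its end, in the units of the state.
- telemetry.sense(): the state, without advancing time (a new reading comes with each control period).
- imaging.grab_frame(name): name is "side" or "top" or "wrist"; returns the picture (480x640x3 uint8, red, green, blue); there is no depth.
- imaging.calibration(name): a dict with "fx", "fy", "cx", "cy" (pixels), "cam_to_world" (4x4, takes a point from camera to world coordinates). Camera axes: x right, y up, looking along -z (the intrinsics and any distortion apply to the point x, -y, -z); pixel columns grow to the right and rows downward; lengths in mm; the calibration is good to about 2 mm. A picture is of the moment at which its call begins: read the wrist's pose just before it. calibration takes no time and is no camera call; for the wrist camera it gives the pose at the moment of the call.
- r.sign_off(): hands the job in; it is judged then, once.
Trained networks look in the newest picture that a camera, given by its name, has taken for a name from the list of things; names that differ only in an ending like _2 or _b are one class to them, and where a whole thing is asked for, a point or a joint stands for the part that bears it (a point fixed in the world has none). Each returns a list of dicts, best first, with "conf" (0 to 1); they miss things now and then, are a little off and sometimes report something else, mostly with a low value. They report only what shows in the picture. A call takes as long as a camera call.
- imaging.recognise(camera, name): "extent" ([left, top, width, height] in pixels, round what is visible of it).
- imaging.mark_of(camera, name): "xy" ([column, row] in pixels: a listed point, or the origin of a listed thing).
The state is a dict: "clock": time; "qpos": joint angles; "qvel": joint speeds; "joint_efforts": joint torques, N m; "eef_pos": TCP position; "tcp_rot": TCP orientation; "contact_force": force on the tool from outside, world axes, zero at the start; "wrist_torque": the same for the moment, N m; "opening": opening from 0.0 (shut) to 1.0 (fully open); "grasp_force": force on a finger pad.
Only numpy, scipy, OpenCV 4.12 (cv2) and the standard library are available. Lean on these libraries where they do the work, as an engineer would, in place of code of your own. Each camera call takes 0.05 s, during which the arm holds its last target. There are 200 camera calls.

### The job

First lift the green-and-brass badge tin off the frame coupling and stand it upright in the empty cardboard tray. Then take the red-headed pin from the wooden block and push it down through the fork and lug until it is fully home, its steel collar flat on the fork, and let go. Leave the blue-headed spare pin in the block.

Things in the scene. Friction and masses are not known exactly. Their poses are not given: they have to be found in the camera images.
- coupling: Fixed: two aluminium 48 mm tubes in line along x, joined by a fork (two level cheeks 64 wide, 85 long) around a steel lug, in wooden cradles (90 wide, at x +-140). Origin on the table straight below the hole axis, z up. Tubes reach x +-200, tops at z 77. Upper cheek's top face z 75. Aligned vertical 18 mm holes: upper cheek z 63-75, lug 45-61, lower cheek 31-43; free below.
- fork_hole (a point): Centre of the hole's mouth in the upper cheek's top face, 75 mm above the table; axes as the coupling. The tin covers it at the start. A spring ball in the lower cheek presses on the pin sideways (about 8 N) over its last 18 mm: if merely dropped in, the pin stops about 10 mm proud and leans a little; a downward push of up to 10 N takes it home and it stays.
- pin: Loose steel pin, red knob, about 120 g. Origin at its lower end's centre, z up. Shank 15 mm diameter, 58 long, lowest 10 tapering to 8; collar 30 diameter, z 58-64; red cylindrical knob 22 diameter, z 64-92, to hold it by. Stands in the block, lower end 8 mm above the table: collar's underside at 66, knob's top at 100; must rise 42 to leave the block.
- pin_seat (a point): Centre of the underside of the red pin's collar, which is to come to rest on the fork's top face; z up along the pin.
- spare: Spare pin with a blue knob, same head and length as the red one but a 12 mm shank. Stands in the other hole of the block; leave it there. Origin at the centre of its lower end.
- block: Fixed wooden block 80 x 140 x 50 mm high with two 17 mm holes 42 mm deep at y = +-35 mm on its own y axis; which pin is in which varies. Origin at the centre of its underside.
- tin: Loose closed round badge tin, 56 mm diameter, 30 mm high, brass sides, green band and lid mark, about 120 g. Origin at the centre of its underside, z up. Stands on the fork's upper cheek, covering the hole.
- tray: Fixed open cardboard tray, empty, 170 (x) x 150 (y) x 35 mm high, walls and floor 5 mm. Origin at the centre of its underside.

How it is judged (in metres and radians):
On the way, in this order (a step that is already met when the one before it is completed fails the run):
1. the tin stands upright in the tray, let go (z of tin in the frame of tray between 0 and 0.012 m and x of tin in the frame of tray between -0.07 and 0.07 m and y of tin in the frame of tray between -0.06 and 0.06 m and angle between tin's own z axis and vertical below 0.15 rad and contact force between tin and the fingers below 0.1 N), for 0.2 s.
2. the red pin is fully home in the coupling (horizontal distance between pin_seat and fork_hole below 0.004 m and z of pin_seat in the frame of fork_hole between -0.004 and 0.003 m and angle between the z axis of pin_seat and the z axis of fork_hole, either way round below 0.1 rad), for 0.2 s.
At the end, for the whole second after the job is handed in: The tin stands upright (within 0.15 rad) and still on the tray's floor; the red pin is in the coupling, upright within 0.1 rad, its axis within 4 mm of the hole's, its collar's underside within 3 mm of the fork's top face, and still (all of step 2 and z of tin in the frame of tray between 0 and 0.012 m and x of tin in the frame of tray between -0.07 and 0.07 m and y of tin in the frame of tray between -0.06 and 0.06 m and angle between tin's own z axis and vertical below 0.15 rad and linear speed of each of tin, pin below 0.02 m/s); the robot touches nothing.
It fails at once if the blue-headed spare pin is taken out of the block or moved more than 30 mm (distance of spare from where it was at the start of the episode above 0.03 m).
It also fails if it takes over 72 s, if anything falls off the work surface, if the arm or the gripper's body presses on something with over 40 N, if the wrist force passes 120 N, or if a joint passes its speed limit or range.

## Working session

There is one attempt and no reset: what is moved stays moved. The work goes in short steps, Python scripts to look and compute and a tool call to move; the robot and the scene stay as the last step left them, time stands still between calls to the robot, and variables do not carry over. Pictures are saved under pics/ and viewed, at most 10 in all, crops included, and the job is handed in when it is done.

Besides the shell and the picture viewer there is one more tool, called after "Call:" as a command line: name --argument value ..., lists and objects as JSON in quotes. step_arm: Moves the arm, as the interface text tells. Its arguments: {"type":"object","properties":{"moves":{"type":"array"},"squeeze":{"type":"number"}},"required":["moves"]}

```bash
mkdir -p pics
python3 - <<'E'
from rig import telemetry, imaging, r
import cv2,numpy as np
s=telemetry.sense();print(s['eef_pos'],s['tcp_rot'],s['clock'],s['opening'])
ims=[]
for c in('side','top'):
    im=imaging.grab_frame(c);cv2.imwrite(f'pics/{c}0.png',im[:,:,::-1])
    k=imaging.calibration(c);print(c,{a:np.round(b,3).tolist() if a=='cam_to_world' else b for a,b in k.items()})
    for n in('tin','tray','pin','spare','block','coupling','fork_hole','pin_seat'):
        print(n,[(np.round(d['xy']).tolist(),round(d['conf'],2)) for d in imaging.mark_of(c,n)[:2]])
E
```

```text
[ 229.77282137 -580.64740075  194.23637643] [-3.14017043e+00  3.90572109e-06  3.76857771e-01] 0.0 1.0018452957492843
side {'fx': 509.89792457666175, 'fy': 509.89792457666175, 'cx': 308.32745862171384, 'cy': 239.17405409633255, 'cam_to_world': [[-0.794, 0.41, -0.449, 119.01], [-0.607, -0.558, 0.565, 439.751], [-0.019, 0.721, 0.692, 686.948], [0.0, 0.0, 0.0, 1.0]]}
tin [([159.0, 314.0], 0.74)]
tray [([377.0, 175.0], 0.85)]
pin []
spare []
block [([350.0, 244.0], 0.61)]
coupling [([161.0, 346.0], 0.74)]
fork_hole [([149.0, 317.0], 0.83)]
pin_seat [([342.0, 229.0], 0.57)]
top {'fx': 492.8134936966899, 'fy': 492.8134936966899, 'cx': 320.0639762264332, 'cy': 238.15394130340547, 'cam_to_world': [[0.006, 0.993, -0.116, 390.406], [-1.0, 0.008, 0.01, -62.908], [0.01, 0.116, 0.993, 1093.267], [0.0, 0.0, 0.0, 1.0]]}
tin [([187.0, 191.0], 0.56)]
tray [([454.0, 214.0], 0.84)]
pin [([343.0, 249.0], 0.68)]
spare [([372.0, 244.0], 0.69)]
block [([358.0, 246.0], 0.62)]
coupling [([191.0, 201.0], 0.56)]
fork_hole [([184.0, 194.0], 0.6)]
pin_seat [([341.0, 245.0], 0.68)]
```

```bash
ls pics
```

```text
side0.png
top0.png
```

View pics/side0.png

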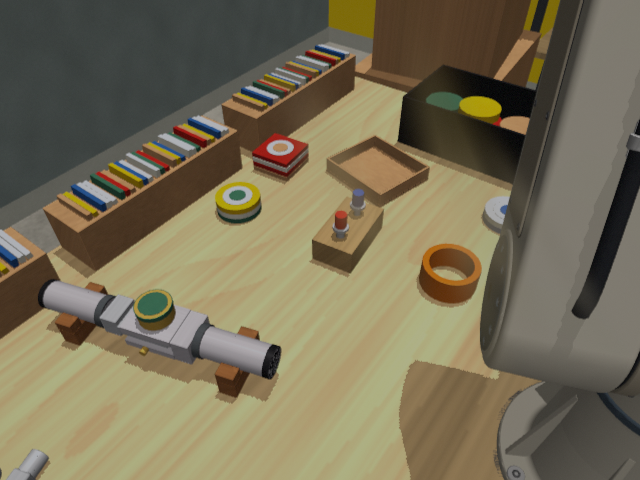

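View pics/top0.png

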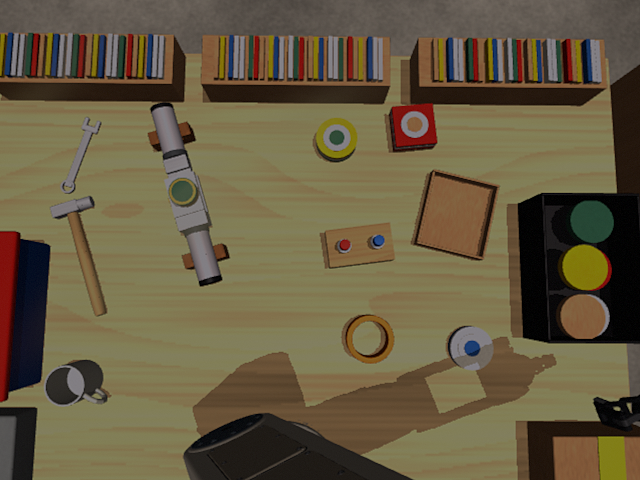

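The side view shows the tin on the fork at about (155,308), red knob (341,218), blue (358,198) and tray (378,170). In the top view the tin is at (183,191), red (344,246), blue (378,241), tray (456,213), and the tube axis runs (162,110)→(209,280).

```bash
cat > h.py <<'E'
import numpy as np,cv2
from rig import telemetry, imaging, r
from scipy.spatial.transform import Rotation as R
def ray(k,uv):
    d=np.array([(uv[0]-k['cx'])/k['fx'],-(uv[1]-k['cy'])/k['fy'],-1.]);M=np.array(k['cam_to_world'])
    return M[:3,3],M[:3,:3]@d
def plane(k,uv,z):
    o,d=ray(k,uv);return o+d*(z-o[2])/d[2]
def proj(k,p):
    M=np.array(k['cam_to_world']);c=M[:3,:3].T@(np.asarray(p,float)-M[:3,3])
    return np.array([k['cx']+k['fx']*c[0]/-c[2],k['cy']-k['fy']*c[1]/-c[2]])
def tri(rs):
    A=0;b=0
    for o,d in rs:
        d=d/np.linalg.norm(d);P=np.eye(3)-np.outer(d,d);A=A+P;b=b+P@o
    return np.linalg.solve(A,b)
def blob(im,lo,hi,box):
    x,y,w,h=box;m=cv2.inRange(cv2.cvtColor(im[y:y+h,x:x+w],cv2.COLOR_RGB2HSV),lo,hi)
    n,l,s,c=cv2.connectedComponentsWithStats(m)
    i=1+np.argmax(s[1:,4]);return c[i]+[x,y],s[i]+[x,y,0,0,0]
def local(p,yaw=None):
    """shift in tool units from present pose to world p"""
    s=telemetry.sense();T=R.from_euler('xyz',s['tcp_rot'])
    print('tool pos',np.round(s['eef_pos'],1),'rot',np.round(s['tcp_rot'],4),'shift/200',np.round(T.inv().apply(np.array(p)-s['eef_pos'])/200,4))
E
python3 - <<'E'
from h import *
K={c:imaging.calibration(c) for c in('side','top')};I={c:cv2.imread(f'pics/{c}0.png')[:,:,::-1] for c in K}
col={'red':((0,150,90),(6,255,255)),'blue':((105,120,60),(130,255,255)),'green':((55,80,40),(95,255,200))}
box={'red':{'side':(325,200,35,40),'top':(330,230,25,30)},'blue':{'side':(345,183,30,30),'top':(365,228,28,28)},'green':{'side':(130,285,50,38),'top':(165,172,40,40)}}
for n in col:
    rs=[]
    for c in K:
        m,s=blob(np.ascontiguousarray(I[c]),*col[n],box[n][c]);rs.append(ray(K[c],m))
        print(n,c,np.round(m,1),s,np.round(plane(K[c],m,{'red':95,'blue':95,'green':105}[n]),1))
    print(n,'tri',np.round(tri(rs),1))
k=K['top']
print('tube',[np.round(plane(k,u,60),1) for u in((162,107),(209,280))])
print('tray',[np.round(plane(k,u,35),1) for u in((431,172),(498,184),(480,259),(415,245))])
print('tray c side', plane(K['side'],(378,170),20))
E
```

```text
red side [340.5 214.5] [335 211  12   8  71] [ 495.2 -126.8   95. ]
red top [344.6 244.3] [340 240  10  10  77] [ 494.5 -122.6   95. ]
red tri [ 493.4 -122.7   98.9]Traceback (most recent call last):
  File "<stdin>", line 8, in <module>
  File "h.py", line 20, in blob
    i=1+np.argmax(s[1:,4]);return c[i]+[x,y],s[i]+[x,y,0,0,0]
        ~~~~~~~~~^^^^^^^^^
    return _wrapfunc(a, 'argmax', axis=axis, out=out, **kwds)
    return bound(*args, **kwds)
ValueError: attempt to get argmax of an empty sequence
```

Run:
```python
from h import *
K={c:imaging.calibration(c) for c in('side','top')};I={c:cv2.imread(f'pics/{c}0.png')[:,:,::-1] for c in K}
g=((55,80,40),(95,255,200))
rs=[]
for c,b in(('side',(130,285,50,38)),('top',(165,172,40,40))):
    m,s=blob(np.ascontiguousarray(I[c]),*g,b);rs.append(ray(K[c],m));print(c,m,s,np.round(plane(K[c],m,105),1))
print('tri',np.round(tri(rs),1))
k=K['top']
print('blue',plane(k,(377.5,240),100),plane(K['side'],(358.5,192),100))
print('tube',[np.round(plane(k,u,60),1) for u in((162,107),(209,280))])
print('tray',[np.round(plane(k,u,35),1) for u in((431,172),(498,184),(480,259),(415,245))])
print('tray c side', plane(K['side'],(378,170),20))
```

```text
side [152.11313131 303.31919192] [138 293  29  22 495] [598.5 208.7 105. ]
top [175.95833333 185.25      ] [172 181  13  13  24] [611.7 222.1 105. ]
tri [603.9 214.6 109. ]
blue [ 503.14557691 -189.0878082   100.        ] [ 501.10072059 -192.92922414  100.        ]
tube [array([794.7, 272.2,  60. ]), array([421. , 158.2,  60. ])]
tray [array([ 662.1, -316.3,   35. ]), array([ 636.4, -463.4,   35. ]), array([ 470.9, -418.6,   35. ]), array([ 500.3, -278.5,   35. ])]
tray c side [ 561.11120437 -368.60930248   20.        ]
```

Call:
step_arm --moves '[[[0, 0, 0], [0.79, -0.75, -0.35], 1], [[0, 0, 0], [0.79, -0.75, -0.35], 1], [[0, 0, 0], [0.79, -0.75, -0.35], 1], [[0, 0, 0], [0.79, -0.75, -0.35], 1], [[0, 0, 0], [0.79, -0.75, -0.35], 1], [[0, 0, 0], [0.79, -0.75, -0.35], 1]]'

```text
clock: 1.5
eef_pos: [323.3, -381.3, 266.7]
tcp_rot: [3.14, -0.002, 0.38]
contact_force: [0.3, -1.3, -0.2]
opening: 0.999
grasp_force: 0.0
```

Call:
step_arm --moves '[[[0, 0, 0], [0.79, -0.75, 0], 1], [[0, 0, 0], [0.79, -0.75, 0], 1], [[0, 0, 0], [0.79, -0.75, 0], 1], [[0, 0, 0], [0.79, -0.75, 0], 1], [[0, 0, 0], [0.79, -0.75, 0], 1], [[0, 0, 0], [0.79, -0.75, 0], 1]]'

```text
clock: 2.1
eef_pos: [414.2, -184.5, 264.9]
tcp_rot: [-3.141, -0.0, 0.38]
contact_force: [-1.3, -0.5, 0.5]
opening: 1.002
grasp_force: 0.0
```

Call:
step_arm --moves '[[[0, 0, 0], [0.79, -0.75, 0], 1], [[0, 0, 0], [0.79, -0.75, 0], 1], [[0, 0, 0], [0.79, -0.75, 0], 1], [[0, 0, 0], [0.79, -0.75, 0], 1], [[0, 0, 0], [0.79, -0.75, 0], 1], [[0, 0, 0], [0.79, -0.75, 0], 1]]'

```text
clock: 2.7
eef_pos: [506.2, 12.3, 264.6]
tcp_rot: [3.142, 0.0, 0.379]
contact_force: [-0.2, -1.1, -0.2]
opening: 1.0
grasp_force: 0.0
```

Call:
step_arm --moves '[[[0, 0, 0.1], [0.79, -0.75, 0], 1], [[0, 0, 0.1], [0.79, -0.75, 0], 1], [[0, 0, 0.1], [0.79, -0.75, 0], 1], [[0, 0, 0.1], [0.79, -0.75, 0], 1], [[0, 0, 0.1], [0.79, -0.75, 0], 1], [[0, 0, 0.1], [0.79, -0.75, 0], 1], [[0, 0, 0.1], [0.79, -0.75, 0], 1]]'

```text
clock: 3.4
eef_pos: [596.7, 207.0, 264.5]
tcp_rot: [3.141, 0.001, 0.297]
contact_force: [-0.6, -0.2, 0.5]
opening: 0.997
grasp_force: 0.0
```

Run:
```python
from h import *
s=telemetry.sense();print(s['eef_pos'],s['tcp_rot'],s['clock'],s['contact_force'])
im=imaging.grab_frame('wrist');cv2.imwrite('pics/w1.png',im[:,:,::-1]);k=imaging.calibration('wrist')
for n,z in(('tin',75),('fork_hole',75)):
    for d in imaging.mark_of('wrist',n)[:2]:print(n,d,plane(k,d['xy'],z))
print(proj(k,s['eef_pos']),np.array(k['cam_to_world'])[:3,3])
```

```text
[596.66273229 207.01525063 264.48543276] [3.14063341e+00 1.48895879e-03 2.97484923e-01] 3.4 [-0.64659377 -0.23032404  0.45377374]
tin {'xy': [323.8, 191.9], 'conf': 0.58} [599.26431631 207.33191971  75.        ]
[323.17657159 276.80779311] [675.50899562 230.94085301 443.03487185]
```

View pics/w1.png

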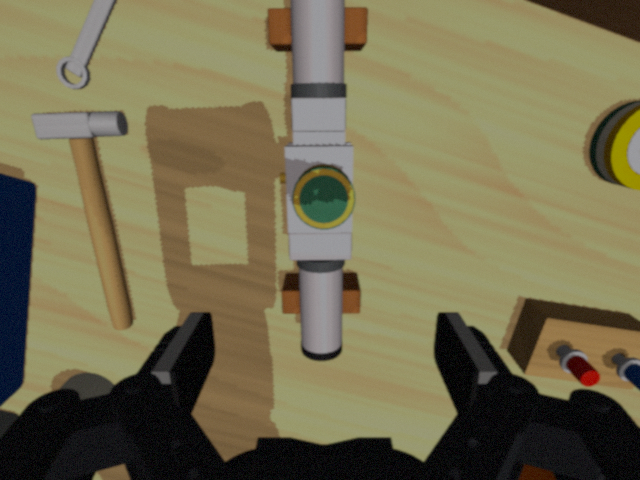

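The wrist view shows the tin lid centre at about (324,198), the coupling vertical in the picture (yaw about right), and the red pin at lower right (580,370).

Run:
```python
from h import *
k=imaging.calibration('wrist')
print([plane(k,u,105) for u in((324,198),(324,197))])
print('axis',plane(k,(318,40),77),plane(k,(321,340),77))
print('cheek corners',[np.round(plane(k,u,75),1) for u in((286,145),(353,145),(352,260),(290,260))])
t=imaging.calibration('top');print(plane(t,(183,191),105))
p=plane(k,(324,198),105);local([p[0],p[1],79])
```

```text
[array([600.30671689, 207.86030137, 105.        ]), array([601.18017181, 208.12722569, 105.        ])]
axis [724.42602692 251.12309372  77.        ] [440.26330816 162.38252116  77.        ]
cheek corners [array([631.6, 254.4,  75. ]), array([649.8, 194.7,  75. ]), array([539.8, 159.2,  75. ]), array([521.2, 220.2,  75. ])]
[599.93519546 207.29008962 105.        ]
tool pos [596.6 207.1 265.2] rot [3.1411e+00 3.0000e-04 2.9640e-01] shift/200 [0.0192 0.0016 0.9309]
```

Call:
step_arm --moves '[[[0, 0, 0], [0.019, 0.001, 0.25], 1], [[0, 0, 0], [0.019, 0.001, 0.5], 1], [[0, 0, 0], [0.019, 0.001, 0.7], 1], [[0, 0, 0], [0.019, 0.001, 0.8], 1], [[0, 0, 0], [0.019, 0.001, 0.88], 1], [[0, 0, 0], [0.019, 0.001, 0.92], 1], [[0, 0, 0], [0.019, 0.001, 0.93], 1], [[0, 0, 0], [0.019, 0.001, 0.93], 1]]' --squeeze 30

```text
clock: 4.35
eef_pos: [601.2, 210.2, 79.9]
tcp_rot: [3.142, -0.001, 0.298]
contact_force: [1.6, -0.6, -0.3]
opening: 1.001
grasp_force: 0.0
```

Call:
step_arm --moves '[[[0, 0, 0], [0, 0, 0], -1], [[0, 0, 0], [0, 0, 0], -1], [[0, 0, 0], [0, 0, 0], -1], [[0, 0, 0], [0, 0, 0], -1], [[0, 0, 0], [0, 0, 0], -1], [[0, 0, 0], [0, 0, 0], -1], [[0, 0, 0], [0, 0, 0], -1], [[0, 0, 0], [0, 0, 0], -1]]'

```text
clock: 5.15
eef_pos: [600.5, 210.2, 78.9]
tcp_rot: [-3.142, 0.0, 0.298]
contact_force: [0.5, 0.2, -1.5]
opening: -0.001
grasp_force: 0.0
```

Run:
```python
from h import *
im=imaging.grab_frame('wrist');t=imaging.grab_frame('side')
cv2.imwrite('pics/w2.png',np.hstack([cv2.resize(im,(400,300)),t[200:500,0:400][:280] if 0 else cv2.resize(t[180:480,0:400],(400,300))])[:,:,::-1])
for c in('wrist','side'):print(c,imaging.recognise(c,'tin')[:2])
```

```text
wrist [{'extent': [265.7, 225.2, 125.2, 123.8], 'conf': 0.7}, {'extent': [225.2, 1.6, 178.1, 443.2], 'conf': 0.48}]
side [{'extent': [134.7, 289.6, 40.9, 42.1], 'conf': 0.96}]
```

View pics/w2.png

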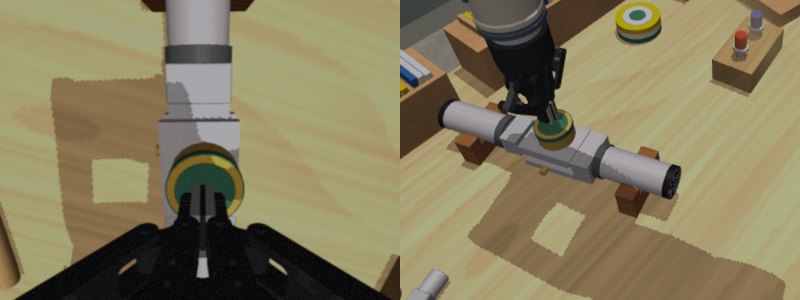

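The fingers are shut, and the tips appear to be at the tin's near edge, not around it. I'll check where the tin and tips really are.

Run:
```python
from h import *
k=imaging.calibration('wrist');s=telemetry.sense()
print(s['eef_pos'],s['qpos'],s['opening'])
print('tip px',proj(k,s['eef_pos']),'lid wrist',plane(k,(328,278),105))
K=imaging.calibration('side');print('tip side',proj(K,s['eef_pos']),'lid side',plane(K,(154,308),105), proj(K,[600.5,208,105]))
im=imaging.grab_frame('top');cv2.imwrite('pics/tt.png',np.hstack([cv2.resize(im[130:280,100:300],(400,300)),cv2.resize(imaging.grab_frame('wrist')[180:420,170:490],(400,300))])[:,:,::-1])
```

```text
[600.55063232 210.23221553  78.96028805] [3.34369622e-01 4.93860663e-01 1.70085107e+00 1.31277061e-05
 9.46902774e-01 1.60686416e+00] 0.002107428797111497
tip px [323.43597617 277.33112543] lid wrist [612.32947403 211.76036597 105.        ]
tip side [154.40709929 314.31329603] lid side [589.42321481 212.78425184 105.        ] [151.57436423 302.39242869]
```

View pics/tt.png

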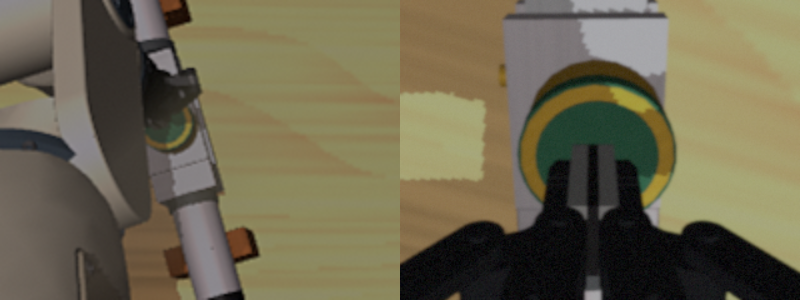

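Run:
```python
from h import *
k=imaging.calibration('wrist');s=telemetry.sense();e=s['eef_pos']
print({z:np.round(proj(k,[e[0],e[1],z])).tolist() for z in(79,90,98,105,110,118)})
for z in(75,90,105):print(z,np.round(plane(k,(328,298),z),1),'w',np.linalg.norm(plane(k,(266,298),z)-plane(k,(390,298),z)))
print(np.array(k['cam_to_world']).round(3),k['fx'],s['contact_force'],s['wrist_torque'])
```

```text
{79: [323.0, 277.0], 90: [323.0, 287.0], 98: [323.0, 295.0], 105: [323.0, 302.0], 110: [323.0, 308.0], 118: [323.0, 318.0]}
75 [588.1 203.9  75. ] w 65.31049091113678
90 [595.6 206.4  90. ] w 59.938032807804404
105 [603.1 208.9 105. ] w 54.565574704472034
[[ 2.94000e-01  9.05000e-01  3.07000e-01  6.79343e+02]
 [-9.56000e-01  2.78000e-01  9.50000e-02  2.34246e+02]
 [ 0.00000e+00 -3.22000e-01  9.47000e-01  2.57348e+02]
 [ 0.00000e+00  0.00000e+00  0.00000e+00  1.00000e+00]] 386.51137641411015 [ 0.43293699  0.0770352  -0.29363621] [0.02007767 0.00860451 0.05883656]
```

The tin hasn't moved. Both the wrist and side views put the shut fingertips at about z 105–110, just above the lid, roughly 28 mm short of the reported TCP. I'll lift, open, go lower straddling the fork (the open gap of 85 clears its 64 width), and check again.

Call:
step_arm --moves '[[[0, 0, 0], [0, 0.012, -0.1], -1], [[0, 0, 0], [0, 0.012, -0.1], 1], [[0, 0, 0], [0, 0.012, -0.1], 1], [[0, 0, 0], [0, 0.012, -0.1], 1], [[0, 0, 0], [0, 0.012, -0.1], 1], [[0, 0, 0], [0, 0.012, -0.1], 1], [[0, 0, 0], [0, 0.012, -0.1], 1], [[0, 0, 0], [0, 0.012, -0.1], 1]]'

```text
clock: 6.25
eef_pos: [601.2, 207.9, 98.8]
tcp_rot: [-3.142, 0.0, 0.298]
contact_force: [-0.8, 0.3, -0.6]
opening: 0.998
grasp_force: 0.0
```

Call:
step_arm --moves '[[[0, 0, 0], [0, 0, 0.08], 1], [[0, 0, 0], [0, 0, 0.12], 1], [[0, 0, 0], [0, 0, 0.16], 1], [[0, 0, 0], [0, 0, 0.19], 1], [[0, 0, 0], [0, 0, 0.21], 1], [[0, 0, 0], [0, 0, 0.22], 1], [[0, 0, 0], [0, 0, 0.22], 1]]'

```text
clock: 6.95
eef_pos: [601.2, 207.9, 54.8]
tcp_rot: [-3.142, 0.0, 0.298]
contact_force: [-0.3, 0.2, -1.0]
opening: 1.002
grasp_force: 0.0
```

Run:
```python
from h import *
s=telemetry.sense();print(s['eef_pos'],s['contact_force'],s['opening'])
im=imaging.grab_frame('wrist');t=imaging.grab_frame('side')
cv2.imwrite('pics/w3.png',np.hstack([cv2.resize(im,(400,300)),cv2.resize(t[240:390,60:260],(400,300))])[:,:,::-1])
K=imaging.calibration('side');print([proj(K,s['eef_pos']+np.array([0,0,z])) for z in(0,20,40)])
```

```text
[601.20613575 207.90841235  54.78318095] [-0.34379606  0.21703837 -1.03360529] 1.0024426586075845
[array([158.88071151, 322.86589852]), array([155.94656351, 314.83135927]), array([152.90511951, 306.50301278])]
```

View pics/w3.png

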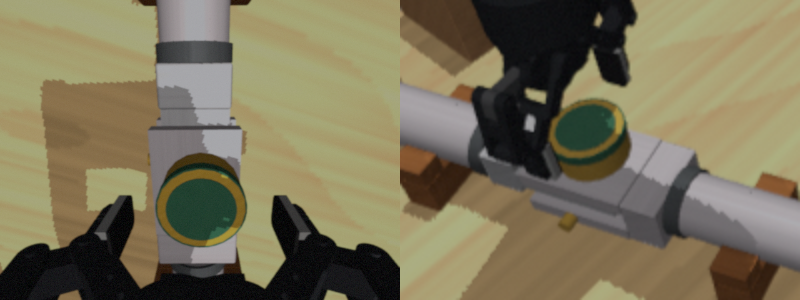

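Run:
```python
from h import *
K=imaging.calibration('side');k=imaging.calibration('wrist');e=telemetry.sense()['eef_pos']
a=np.array([np.cos(.298),np.sin(.298)]);n=np.array([-a[1],a[0]])
for s in(1,-1):
  for x in(-11,11):
    q=e[:2]+s*45*n+x*a
    print(s,x,{z:(((proj(K,[*q,z])-[60,240])*2+[400,0]).round().tolist(),(proj(k,[*q,z])*.625).round().tolist()) for z in(55,75,95,105)})
```

```text
1 -11 {55: ([577.0, 216.0], [148.0, 185.0]), 75: ([570.0, 200.0], [142.0, 198.0]), 95: ([564.0, 184.0], [135.0, 213.0]), 105: ([560.0, 175.0], [131.0, 223.0])}
1 11 {55: ([552.0, 208.0], [146.0, 161.0]), 75: ([545.0, 192.0], [139.0, 171.0]), 95: ([537.0, 175.0], [132.0, 184.0]), 105: ([534.0, 167.0], [127.0, 191.0])}
-1 -11 {55: ([640.0, 126.0], [257.0, 185.0]), 75: ([635.0, 110.0], [262.0, 198.0]), 95: ([630.0, 93.0], [270.0, 213.0]), 105: ([627.0, 84.0], [274.0, 223.0])}
-1 11 {55: ([616.0, 119.0], [259.0, 161.0]), 75: ([611.0, 103.0], [265.0, 171.0]), 95: ([605.0, 86.0], [273.0, 184.0]), 105: ([602.0, 77.0], [277.0, 192.0])}
```

Side view: near fingertip at full-frame (131,327), which means the open tips are at about z 100 with TCP z 55. I'll lower 10 mm and grip.

Call:
step_arm --moves '[[[0, 0, 0], [0, 0, 0.05], 1], [[0, 0, 0], [0, 0, 0.05], 0.6], [[0, 0, 0], [0, 0, 0.05], 0.2], [[0, 0, 0], [0, 0, 0.05], -1], [[0, 0, 0], [0, 0, 0.05], -1], [[0, 0, 0], [0, 0, 0.05], -1], [[0, 0, 0], [0, 0, 0.05], -1], [[0, 0, 0], [0, 0, 0.05], -1]]'

```text
clock: 7.85
eef_pos: [601.2, 207.9, 45.0]
tcp_rot: [-3.142, 0.0, 0.298]
contact_force: [-0.5, 0.6, -1.3]
opening: 0.642
grasp_force: 31.8
```

Call:
step_arm --moves '[[[0, 0, 0], [0, 0, -0.1], -1], [[0, 0, 0], [0, 0, -0.3], -1], [[0, 0, 0], [0, 0, -0.5], -1], [[0, 0, 0], [0, 0, -0.7], -1], [[0, 0, 0], [0, 0, -0.75], -1], [[0, 0, 0], [0, 0, -0.75], -1]]'

```text
clock: 8.45
eef_pos: [602.4, 208.3, 197.0]
tcp_rot: [-3.142, -0.004, 0.298]
contact_force: [0.1, -0.2, -2.3]
opening: 0.642
grasp_force: 32.2
```

Call:
step_arm --moves '[[[0, 0, 0], [-0.06, 0.16, 0], -1], [[0, 0, 0], [-0.14, 0.36, 0], -1], [[0, 0, 0], [-0.22, 0.58, 0], -1], [[0, 0, 0], [-0.3, 0.8, 0], -1], [[0, 0, 0], [-0.337, 0.9, 0], -1], [[0, 0, 0], [-0.337, 0.9, 0], -1]]'

```text
clock: 9.05
eef_pos: [588.2, 13.1, 192.7]
tcp_rot: [-3.141, 0.004, 0.295]
contact_force: [0.1, 1.0, -1.1]
opening: 0.645
grasp_force: 32.2
```

Call:
step_arm --moves '[[[0, 0, 0], [-0.06, 0.16, 0], -1], [[0, 0, 0], [-0.14, 0.36, 0], -1], [[0, 0, 0], [-0.22, 0.58, 0], -1], [[0, 0, 0], [-0.3, 0.8, 0], -1], [[0, 0, 0], [-0.337, 0.9, 0], -1], [[0, 0, 0], [-0.337, 0.9, 0], -1]]'

```text
clock: 9.65
eef_pos: [577.4, -177.6, 193.2]
tcp_rot: [-3.141, 0.002, 0.296]
contact_force: [1.0, 0.4, -0.9]
opening: 0.643
grasp_force: 32.3
```

Call:
step_arm --moves '[[[0, 0, 0], [-0.06, 0.16, 0], -1], [[0, 0, 0], [-0.14, 0.36, 0], -1], [[0, 0, 0], [-0.22, 0.58, 0], -1], [[0, 0, 0], [-0.3, 0.8, 0], -1], [[0, 0, 0], [-0.337, 0.9, 0], -1], [[0, 0, 0], [-0.337, 0.9, 0], -1]]'

```text
clock: 10.25
eef_pos: [566.5, -368.7, 193.4]
tcp_rot: [-3.14, 0.001, 0.296]
contact_force: [1.1, 0.4, -0.5]
opening: 0.645
grasp_force: 32.4
```

Run:
```python
from h import *
s=telemetry.sense();print(s['eef_pos'],s['tcp_rot'],s['contact_force'],s['opening'],s['grasp_force'],s['clock'])
im=imaging.grab_frame('wrist');k=imaging.calibration('wrist');t=imaging.grab_frame('top')
print(np.round(np.array(k['cam_to_world'])[:3,3]))
for c,kk in(('wrist',k),('top',imaging.calibration('top'))):
    for d in imaging.mark_of(c,'tray')[:1]:print(c,d,plane(kk,d['xy'],0))
h=cv2.resize(im,(400,300));cv2.imwrite('pics/w4.png',np.hstack([h,cv2.resize(t[120:270,80:280],(400,300))])[:,:,::-1])
np.save('kw.npy',np.array(k['cam_to_world']))
```

```text
[ 566.4730715  -368.68303917  193.4329936 ] [-3.14046391e+00  9.71380102e-04  2.96389565e-01] [ 1.05298311  0.44741052 -0.47270221] 0.6453869766988471 32.421446442604065 10.25
[ 646. -343.  372.]
wrist {'xy': [330.7, 191.2], 'conf': 0.68} [ 571.03710168 -372.33564788    0.        ]
top {'xy': [453.5, 214.1], 'conf': 0.6} [ 574.5228377  -373.61420865    0.        ]
```

View pics/w4.png

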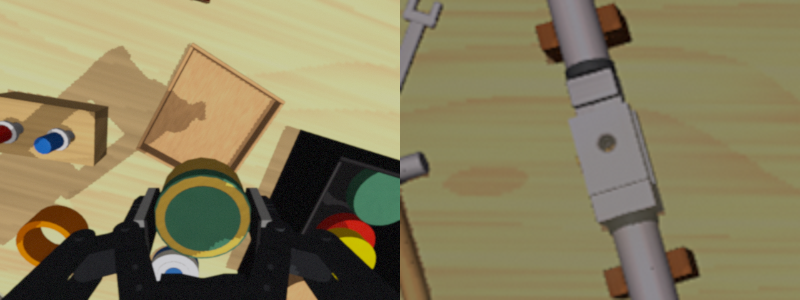

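The wrist view shows the tin held upright with the tray empty ahead. The top crop shows the fork hole uncovered at about (183.5,191.5). Next I lower it into the tray.

Call:
step_arm --moves '[[[0, 0, 0], [0.015, 0.018, 0.15], -1], [[0, 0, 0], [0.015, 0.018, 0.35], -1], [[0, 0, 0], [0.015, 0.018, 0.55], -1], [[0, 0, 0], [0.015, 0.018, 0.75], -1], [[0, 0, 0], [0.015, 0.018, 0.88], -1], [[0, 0, 0], [0.015, 0.018, 0.95], -1], [[0, 0, 0], [0.015, 0.018, 0.97], -1], [[0, 0, 0], [0.015, 0.018, 0.97], -1]]'

```text
clock: 11.25
eef_pos: [571.2, -369.8, 1.5]
tcp_rot: [3.141, -0.0, 0.299]
contact_force: [0.4, -0.4, -0.5]
opening: 0.64
grasp_force: 32.4
```

Call:
step_arm --moves '[[[0, 0, 0], [0, 0, 0.03], -1], [[0, 0, 0], [0, 0, 0.06], -1], [[0, 0, 0], [0, 0, 0.08], -1], [[0, 0, 0], [0, 0, 0.09], -1], [[0, 0, 0], [0, 0, 0.1], -1], [[0, 0, 0], [0, 0, 0.1], -1]]'

```text
clock: 11.85
eef_pos: [570.5, -370.2, -19.3]
tcp_rot: [-3.141, 0.0, 0.298]
contact_force: [-0.5, 1.0, -1.5]
opening: 0.643
grasp_force: 32.4
```

Call:
step_arm --moves '[[[0, 0, 0], [0, 0, 0.01], -1], [[0, 0, 0], [0, 0, 0.02], -1], [[0, 0, 0], [0, 0, 0.02], -1]]'

```text
clock: 12.15
eef_pos: [570.4, -370.1, -23.3]
tcp_rot: [-3.141, 0.0, 0.298]
contact_force: [0.1, -1.0, -1.2]
opening: 0.649
grasp_force: 32.4
```

Call:
step_arm --moves '[[[0, 0, 0], [0, 0, 0.005], -1], [[0, 0, 0], [0, 0, 0.01], -1], [[0, 0, 0], [0, 0, 0.01], -1]]'

```text
clock: 12.45
eef_pos: [570.6, -370.2, -25.0]
tcp_rot: [3.142, -0.0, 0.298]
contact_force: [1.0, 0.4, -1.0]
opening: 0.639
grasp_force: 32.6
```

Call:
step_arm --moves '[[[0, 0, 0], [0, 0, 0.007], -1], [[0, 0, 0], [0, 0, 0.007], -1], [[0, 0, 0], [0, 0, 0.007], 0.5], [[0, 0, 0], [0, 0, 0.007], 0.7], [[0, 0, 0], [0, 0, 0.007], 0.7], [[0, 0, 0], [0, 0, 0.007], 0.7]]'

```text
clock: 13.05
eef_pos: [570.6, -370.2, -26.6]
tcp_rot: [-3.141, 0.0, 0.298]
contact_force: [-0.3, -0.1, -1.1]
opening: 0.848
grasp_force: 0.0
```

Call:
step_arm --moves '[[[0, 0, 0], [0, 0, -0.05], 0.7], [[0, 0, 0], [0, 0, -0.2], 0.7], [[0, 0, 0], [0, 0, -0.4], 0.7], [[0, 0, 0], [0, 0, -0.65], 0.7], [[0, 0, 0], [0, 0, -0.9], 0.7], [[0, 0, 0], [0, 0, -1.0], 0.7], [[0, 0, 0], [0, 0, -1.0], 0.7]]'

```text
clock: 13.75
eef_pos: [572.7, -371.6, 179.0]
tcp_rot: [3.136, -0.005, 0.298]
contact_force: [0.5, -0.0, 0.4]
opening: 0.851
grasp_force: 0.0
```

Run:
```python
from h import *
s=telemetry.sense();print(s['eef_pos'],s['contact_force'],s['clock'])
im=imaging.grab_frame('wrist');k=imaging.calibration('wrist');t=imaging.grab_frame('top');K=imaging.calibration('top')
for d in imaging.mark_of('wrist','tin')[:1]:print('tin',d,plane(k,d['xy'],5))
for c,kk in(('wrist',k),('top',K)):
  for n in('pin','spare','pin_seat','fork_hole'):
    z={'fork_hole':75,'pin_seat':66}.get(n,8)
    for d in imaging.mark_of(c,n)[:1]:print(c,n,d,plane(kk,d['xy'],z).round(1))
print('hole top',plane(K,(183.5,191.5),75))
cv2.imwrite('pics/w5.png',np.hstack([cv2.resize(im,(400,300)),cv2.resize(t[140:290,310:510],(400,300))])[:,:,::-1])
```

```text
[ 572.74102947 -371.63388652  179.0007803 ] [ 0.48803211 -0.00846277  0.35859405] 13.75
tin {'xy': [320.4, 200.1], 'conf': 0.64} [ 570.50895483 -368.54144857    5.        ]
top pin {'xy': [343.5, 246.4], 'conf': 0.59} [ 498.8 -125.3    8. ]
top spare {'xy': [369.9, 245.4], 'conf': 0.43} [ 501.4 -183.8    8. ]
top pin_seat {'xy': [339.1, 244.0], 'conf': 0.74} [ 497.9 -112.7   66. ]
top fork_hole {'xy': [181.6, 192.6], 'conf': 0.74} [602.9 218.3  75. ]
hole top [605.23748811 214.40551649  75.        ]
```

View pics/w5.png

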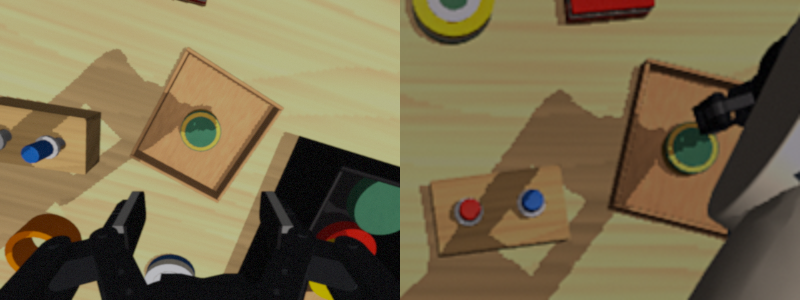

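The tin stands upright in the tray: wrist (320,200) is about (570,-369), near the tray centre. Next is the red pin, with the tool turned so the fingers close across the line joining the two pins.

Call:
step_arm --moves '[[[0, 0, -0.9], [0, -0.65, -0.25], 0.7], [[0, 0, -0.9], [0, -0.65, -0.25], 0.7], [[0, 0, -0.9], [0, -0.65, -0.25], 0.7], [[0, 0, -0.9], [0, -0.65, -0.25], 0.7], [[0, 0, -0.9], [0, -0.65, -0.25], 0.7], [[0, 0, -0.9], [0, -0.65, -0.25], 0.7]]'

```text
clock: 14.9
eef_pos: [532.5, -245.7, 223.8]
tcp_rot: [3.141, -0.0, 1.007]
contact_force: [0.6, -0.1, 0.5]
opening: 0.85
grasp_force: 0.0
```

Call:
step_arm --moves '[[[0, 0, -0.87], [0.416, -0.494, 0], 0.3], [[0, 0, -0.87], [0.416, -0.494, 0], 0.3], [[0, 0, -0.87], [0.416, -0.494, 0], 0.3], [[0, 0, -0.87], [0.416, -0.494, 0], 0.3], [[0, 0, -0.87], [0.416, -0.494, 0], 0.3], [[0, 0, -0.87], [0.416, -0.494, 0], 0.3], [[0, 0, -0.87], [0.416, -0.494, 0], 0.3]]'

```text
clock: 15.6
eef_pos: [493.6, -123.0, 223.5]
tcp_rot: [-3.141, -0.0, 1.683]
contact_force: [-0.1, -0.4, -0.3]
opening: 0.653
grasp_force: 0.0
```

Run:
```python
from h import *
s=telemetry.sense();print(s['eef_pos'],s['tcp_rot'],s['contact_force'],s['clock'],s['opening'])
im=imaging.grab_frame('wrist');k=imaging.calibration('wrist');cv2.imwrite('pics/w6.png',im[:,:,::-1])
for n,z in(('pin',8),('pin_seat',66),('spare',8)):
    for d in imaging.mark_of('wrist',n)[:1]:print(n,d,plane(k,d['xy'],z).round(1))
print(proj(k,[494,-123,100]))
m=cv2.inRange(cv2.cvtColor(im,cv2.COLOR_RGB2HSV),(0,150,60),(8,255,255));n,l,st,c=cv2.connectedComponentsWithStats(m)
for i in range(1,n):
    if st[i,4]>60:print(st[i],c[i].round(1),plane(k,c[i],86).round(1))
```

```text
[ 493.61577417 -122.95922795  223.46489074] [-3.14138608e+00 -8.96044890e-05  1.68346154e+00] [-0.08078185 -0.41727399 -0.26403343] 15.6 0.6525694279365091
pin {'xy': [324.9, 193.4], 'conf': 0.58} [ 494.6 -127.     8. ]
pin_seat {'xy': [319.0, 202.5], 'conf': 0.58} [ 488.8 -123.1   66. ]
spare {'xy': [322.3, 256.3], 'conf': 0.71} [ 499.8 -197.     8. ]
[324.94593398 213.10870187]
[311 196  26  31 564] [323.5 212. ] [ 493.2 -126.    86. ]
[506 313  53  19 123] [527.5 317.5] [ 692.9 -205.3   86. ]
[560 313  29   6  83] [574.  315.8] [ 735.2 -198.6   86. ]
[ 512  325   93   76 3031] [563.1 353.4] [ 738.  -239.7   86. ]
```

View pics/w6.png

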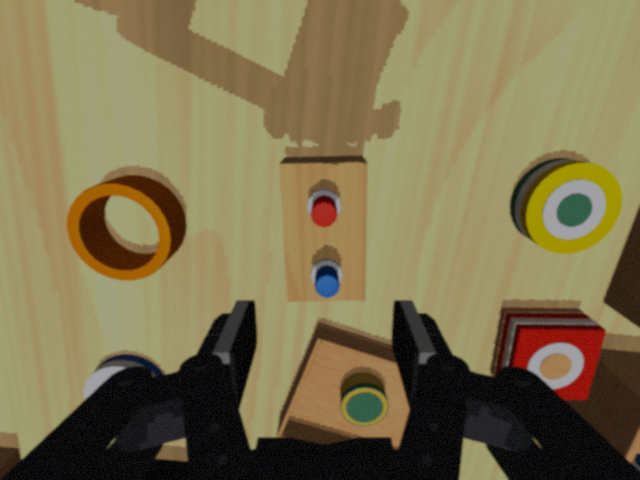

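The wrist view shows the red knob top at about (323.5,214), blue at (327,285) and the tin in the tray at (363,405). The fingers straddle the line between the pins correctly, so I descend.

Call:
step_arm --moves '[[[0, 0, 0], [-0.003, -0.003, 0.15], 0.3], [[0, 0, 0], [-0.003, -0.003, 0.35], 0.3], [[0, 0, 0], [-0.003, -0.003, 0.55], 0.3], [[0, 0, 0], [-0.003, -0.003, 0.7], 0.3], [[0, 0, 0], [-0.003, -0.003, 0.78], 0.3], [[0, 0, 0], [-0.003, -0.003, 0.8], 0.3], [[0, 0, 0], [-0.003, -0.003, 0.8], 0.3]]' --squeeze 50

```text
clock: 16.5
eef_pos: [492.9, -123.5, 63.3]
tcp_rot: [-3.141, -0.0, 1.687]
contact_force: [0.5, 0.0, 0.5]
opening: 0.652
grasp_force: 0.0
```

Call:
step_arm --moves '[[[0, 0, 0], [0, 0, 0.03], 0.1], [[0, 0, 0], [0, 0, 0.06], 0.0], [[0, 0, 0], [0, 0, 0.078], -0.1], [[0, 0, 0], [0, 0, 0.078], -0.1]]'

```text
clock: 16.9
eef_pos: [492.8, -123.4, 47.8]
tcp_rot: [-3.141, -0.0, 1.688]
contact_force: [-0.6, 0.5, 1.0]
opening: 0.446
grasp_force: 0.0
```

Run:
```python
from h import *
s=telemetry.sense();print(s['eef_pos'],s['tcp_rot'],s['contact_force'],s['clock'],s['opening'])
im=imaging.grab_frame('wrist');t=imaging.grab_frame('side')
cv2.imwrite('pics/w7.png',np.hstack([cv2.resize(im,(400,300)),cv2.resize(t[155:275,270:430],(400,300))])[:,:,::-1])
```

```text
[ 492.83760773 -123.36712052   47.75282169] [-3.14126128e+00 -1.37793393e-04  1.68832005e+00] [-0.6097641   0.52214474  0.98153392] 16.9 0.4456463626860655
```

View pics/w7.png

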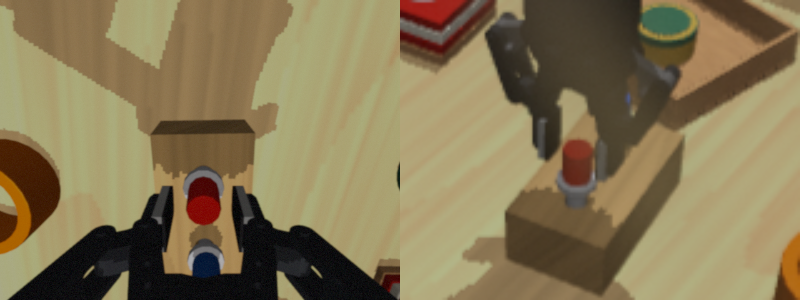

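The knob sits centred between the pads, with the fingertips at knob level. I close.

Call:
step_arm --moves '[[[0, 0, 0], [0, 0, 0], -1], [[0, 0, 0], [0, 0, 0], -1], [[0, 0, 0], [0, 0, 0], -1], [[0, 0, 0], [0, 0, 0], -1], [[0, 0, 0], [0, 0, 0], -1], [[0, 0, 0], [0, 0, 0], -1]]'

```text
clock: 17.6
eef_pos: [493.4, -123.5, 48.4]
tcp_rot: [3.141, 0.0, 1.688]
contact_force: [0.7, 0.0, 5.3]
opening: 0.234
grasp_force: 48.9
```

Call:
step_arm --moves '[[[0, 0, 0], [0, 0, -0.05], -1], [[0, 0, 0], [0, 0, -0.15], -1], [[0, 0, 0], [0, 0, -0.3], -1], [[0, 0, 0], [0, 0, -0.45], -1], [[0, 0, 0], [0, 0, -0.6], -1], [[0, 0, 0], [0, 0, -0.6], -1]]'

```text
clock: 18.2
eef_pos: [495.4, -124.0, 172.2]
tcp_rot: [3.136, 0.002, 1.688]
contact_force: [-0.2, -0.1, -1.0]
opening: 0.233
grasp_force: 49.4
```

Call:
step_arm --moves '[[[0, 0, 0], [0.1, 0.05, 0], -1], [[0, 0, 0], [0.25, 0.13, 0], -1], [[0, 0, 0], [0.45, 0.24, 0], -1], [[0, 0, 0], [0.65, 0.346, 0], -1], [[0, 0, 0], [0.65, 0.346, 0], -1]]'

```text
clock: 18.7
eef_pos: [547.7, 18.1, 167.4]
tcp_rot: [3.141, -0.002, 1.692]
contact_force: [0.1, -0.4, -2.0]
opening: 0.23
grasp_force: 49.3
```

Call:
step_arm --moves '[[[0, 0, 0], [0.15, 0.08, 0], -1], [[0, 0, 0], [0.35, 0.19, 0], -1], [[0, 0, 0], [0.55, 0.3, 0], -1], [[0, 0, 0], [0.65, 0.346, 0], -1], [[0, 0, 0], [0.65, 0.346, 0], -1], [[0, 0, 0], [0.65, 0.346, 0], -1]]'

```text
clock: 19.3
eef_pos: [599.0, 150.7, 167.0]
tcp_rot: [-3.14, 0.001, 1.689]
contact_force: [0.4, -0.4, -0.2]
opening: 0.228
grasp_force: 49.4
```

Run:
```python
from h import *
s=telemetry.sense();print(s['eef_pos'],s['tcp_rot'],s['contact_force'],s['clock'],s['opening'],s['grasp_force'])
for c in('wrist','top','side'):
    im=imaging.grab_frame(c);k=imaging.calibration(c);cv2.imwrite(f'{c}9.png',im[:,:,::-1])
    for n,z in(('fork_hole',75),('pin_seat',s['eef_pos'][2]+17.6),('pin',s['eef_pos'][2]-40)):
        for d in imaging.mark_of(c,n)[:1]:print(c,n,d,plane(k,d['xy'],z).round(1))
    u=proj(k,[604,214,75]);g=cv2.cvtColor(im,cv2.COLOR_RGB2GRAY);x,y=u.astype(int);w=30 if c=='wrist' else 8
    p=g[max(0,y-w):y+w,max(0,x-w):x+w];print(u.round(1));
    st=2 if c=='wrist' else 1
    if p.size:
        for row in p[::3 if c=='wrist' else 1,::3 if c=='wrist' else 1]:print(' '.join('%3d'%v for v in row))
```

```text
[599.04864694 150.6512839  166.99038419] [-3.13952305e+00  6.71143806e-04  1.68943499e+00] [ 0.39330677 -0.36537064 -0.19729267] 19.3 0.22805588365664578 49.393826723098755
wrist fork_hole {'xy': [344.0, 135.5], 'conf': 0.83} [604.6 214.1  75. ]
wrist pin_seat {'xy': [321.1, 293.6], 'conf': 0.92} [597.3 149.8 184.6]
wrist pin {'xy': [322.1, 250.0], 'conf': 0.78} [597.5 149.5 127. ]
[343.1 135.6]
124 124 125 121 123 122 124 123 126 124 124 124 123 123 124 124 121 120 123 123
126 126 125 127 125 125 124 120 124 124 125 123 123 121 125 125 122 125 124 123
123 123 124 123 124 124 124 122 124 122 123 122 123 123 125 125 125 122 123 124
127 125 124 122 123 124 126 124 124 121 125 123 121 123 122 124 123 122 122 121
125 121 127 123 123 122 121 122 122 121 122 122 119 120 122 120 118 120 118 119
121 124 123 124 121 121 118 119 118 114 101  99 110 115 119 120 121 121 120 118
121 121 122 120 121 119 120 114  93  87  85  92  97  91 112 120 121 118 118 123
120 120 121 121 122 121 117  93  87  76  88 109 114  89  87 112 120 121 122 119
123 123 119 124 122 117 102 103 112 109 111 113 114 108  74  
[... 2615 characters left out ...]
 113 112 112 110 109 108 107 101  94  94  97  99 105 109 111
113 113 110 106 104  99  87  78  80  81  81  81  82  91 103 109
112 111 105 101  89  77  76  77  79  79  83  83  80  79  89 104
113 107  98  92  72  71  75  76  78  81  89  88  87  81  81 103
110 102  92  70  64  70  75  78  86  96 108 108 104  97  89 105
111  97  88  56  63  70  82  94 102 110 115 111 108 105  99 110
111  98  84  54  62  79  97 106 103  91  92  88  88  92 101 112
111 100  85  60  66  94 101  90  84  77  79  81  90 102 112 113
112 110  99  83  73  98  85  72  73  77  86  95 104 113 113 113
114 113 112 106  94  95  81  83  88  92 103 113 113 112 112 113
115 114 114 114 112 107 107 107 111 113 113 113 113 112 113 112
```

Call:
step_arm --moves '[[[0, 0, 0], [0.1, 0.02, 0], -1], [[0, 0, 0], [0.22, 0.05, 0], -1], [[0, 0, 0], [0.3, 0.07, 0], -1], [[0, 0, 0], [0.314, 0.0715, 0.08], -1], [[0, 0, 0], [0.314, 0.0715, 0.16], -1], [[0, 0, 0], [0.314, 0.0715, 0.21], -1], [[0, 0, 0], [0.314, 0.0715, 0.21], -1], [[0, 0, 0], [0.314, 0.0715, 0.21], -1]]'

```text
clock: 20.7
eef_pos: [606.6, 214.3, 125.4]
tcp_rot: [-3.141, 0.0, 1.688]
contact_force: [0.1, 0.9, -1.2]
opening: 0.23
grasp_force: 49.4
```

Run:
```python
from h import *
s=telemetry.sense();e=s['eef_pos'];print(e,s['tcp_rot'],s['contact_force'],s['clock'])
for c in('wrist','side'):
    im=imaging.grab_frame(c);k=imaging.calibration(c);cv2.imwrite(f'{c}10.png',im[:,:,::-1])
    for n,z in(('fork_hole',75),('pin_seat',e[2]+17.6),('pin',e[2]-40.4)):
        for d in imaging.mark_of(c,n)[:1]:print(c,n,d,plane(k,d['xy'],z).round(1))
    hole=[605,214.1,75];print('hole px',proj(k,hole).round(1),'end px if on TCP axis',proj(k,[e[0],e[1],e[2]-40.4]).round(1))
im=imaging.grab_frame('side');K=imaging.calibration('side')
x,y=proj(K,[605,214,85]).astype(int);g=cv2.cvtColor(im,cv2.COLOR_RGB2GRAY)
print(x-14,y-20)
for row in g[y-20:y+18,x-14:x+15]:print(' '.join('%3d'%v for v in row))
```

```text
[606.58324685 214.27355274 125.42938964] [-3.14050168e+00  3.44881654e-04  1.68771283e+00] [ 0.06918295  0.88671255 -1.21835329] 20.7
wrist fork_hole {'xy': [318.0, 244.3], 'conf': 0.94} [603.  213.4  75. ]
wrist pin_seat {'xy': [322.1, 293.6], 'conf': 0.63} [605.8 214.1 143. ]
hole px [321.3 243.7] end px if on TCP axis [323.8 249.3]
side fork_hole {'xy': [149.7, 313.2], 'conf': 0.83} [611.1 211.6  75. ]
side pin_seat {'xy': [141.9, 286.1], 'conf': 0.93} [603.4 211.8 143. ]
side pin {'xy': [146.8, 310.6], 'conf': 0.78} [610.4 214.7  85. ]
hole px [151.1 316.2] end px if on TCP axis [148.7 311.6]
135 292
 80  80  82  81  79  78  77  76  71  67  61  64 116 164 166 167 167 167 165 164 162 163 163 162 163 163 163 164 164
 93  83  77  79  75  76  76  74  69  68  63  57  87 156 167 168 166 165 164 162 162 161 162 162 164 164 163 164 165
129 115  72  75  72  76  76  75  72  68  64  59  65 118 167 166 165 163 162 162 162 162 162 164 164 164 164 165 165
155 146  84  74  76  76  76  76  73  69  64  60  54  89 161 164 163 162 162 162 162 163 164 164 164 165 165 165 166
154 151 124  72  74  77 
[... 3219 characters left out ...]
 166
113 113 112 114 113 114 114 114 114 113 114 113 112 112 112 112 111 124 165 165 165 165 165 165 165 164 164 165 165
113 114 114 114 113 113 113 113 113 114 113 112 114 113 111 112 117 142 166 165 165 166 165 165 165 166 166 165 166
112 114 113 114 113 114 113 113 113 112 112 113 113 113 113 113 123 156 164 156 166 166 166 165 165 166 165 165 166
113 112 113 113 114 114 114 114 114 113 113 113 113 113 112 113 113 123 150 125 168 166 166 166 165 165 166 165 165
112 113 114 112 112 112 113 114 113 114 114 113 114 113 114 113 114 114 113 123 156 155 156 167 166 167 166 166 166
113 114 114 113 113 112 113 112 112 113 112 114 114 113 113 113 113 113 113 113 112 112 123 157 168 167 166 166 166
```

The side view shows the pin vertical and its axis meeting the hole centre within about 0.5 px; the wrist view agrees within about 1 mm. I lower it in stages.

Call:
step_arm --moves '[[[0, 0, 0], [0, -0.002, 0.03], -1], [[0, 0, 0], [0, -0.002, 0.06], -1], [[0, 0, 0], [0, -0.002, 0.09], -1], [[0, 0, 0], [0, -0.002, 0.11], -1], [[0, 0, 0], [0, -0.002, 0.13], -1], [[0, 0, 0], [0, -0.002, 0.13], -1]]'

```text
clock: 21.75
eef_pos: [606.0, 214.9, 99.2]
tcp_rot: [-3.14, 0.0, 1.688]
contact_force: [-0.4, -0.0, -1.2]
opening: 0.237
grasp_force: 49.4
```

Call:
step_arm --moves '[[[0, 0, 0], [0, 0, 0.03], -1], [[0, 0, 0], [0, 0, 0.06], -1], [[0, 0, 0], [0, 0, 0.08], -1], [[0, 0, 0], [0, 0, 0.1], -1], [[0, 0, 0], [0, 0, 0.12], -1], [[0, 0, 0], [0, 0, 0.12], -1]]'

```text
clock: 22.35
eef_pos: [606.1, 214.8, 75.3]
tcp_rot: [-3.141, 0.0, 1.688]
contact_force: [0.0, -0.4, -1.3]
opening: 0.232
grasp_force: 49.4
```

Call:
step_arm --moves '[[[0, 0, 0], [0, 0, 0.015], -1], [[0, 0, 0], [0, 0, 0.03], -1], [[0, 0, 0], [0, 0, 0.04], -1], [[0, 0, 0], [0, 0, 0.05], -1], [[0, 0, 0], [0, 0, 0.05], -1]]'

```text
clock: 22.85
eef_pos: [606.4, 215.0, 65.9]
tcp_rot: [3.142, 0.0, 1.688]
contact_force: [-1.0, 0.2, -0.6]
opening: 0.23
grasp_force: 49.5
```

Call:
step_arm --moves '[[[0, 0, 0], [0, 0, 0.01], -1], [[0, 0, 0], [0, 0, 0.02], -1], [[0, 0, 0], [0, 0, 0.03], -1], [[0, 0, 0], [0, 0, 0.035], -1], [[0, 0, 0], [0, 0, 0.035], -1]]'

```text
clock: 23.35
eef_pos: [606.5, 215.0, 59.0]
tcp_rot: [3.141, 0.0, 1.688]
contact_force: [-0.2, -1.1, 1.4]
opening: 0.234
grasp_force: 49.7
```

Call:
step_arm --moves '[[[0, 0, 0], [0, 0, 0.005], -1], [[0, 0, 0], [0, 0, 0.01], -1], [[0, 0, 0], [0, 0, 0.01], -1]]'

```text
clock: 23.65
eef_pos: [606.6, 214.9, 57.6]
tcp_rot: [3.141, 0.0, 1.688]
contact_force: [-2.8, -1.0, 8.4]
opening: 0.233
grasp_force: 50.5
```

Contact is building (8 N) at the expected height; I press 1–2 mm more.

Call:
step_arm --moves '[[[0, 0, 0], [0, 0, 0.005], -1], [[0, 0, 0], [0, 0, 0.005], -1], [[0, 0, 0], [0, 0, 0.005], -1]]'

```text
clock: 23.95
eef_pos: [606.7, 214.9, 57.5]
tcp_rot: [3.141, 0.0, 1.688]
contact_force: [-5.1, -2.8, 16.1]
opening: 0.23
grasp_force: 51.4
```

Run:
```python
from h import *
s=telemetry.sense();e=s['eef_pos'];print(e,s['contact_force'])
im=imaging.grab_frame('side');K=imaging.calibration('side')
print(imaging.mark_of('side','pin_seat')[:1],proj(K,[605,214.1,75]))
m,st=blob(im,(0,150,60),(8,255,255),(120,280,60,50));print(m,st,[proj(K,[605,214.1,z]).round(1) for z in(81,95,109)])
```

```text
[606.67552223 214.9469202   57.49511053] [-5.14392719 -2.83413181 16.14354821]
[{'xy': [151.0, 315.5], 'conf': 0.5}] [151.06845896 316.17979431]
[142.77631579 309.36842105] [138 300  13  19  76] [array([150.1, 313.7]), array([147.9, 307.9]), array([145.7, 301.8])]
```

It's against a stiff stop: 16 N with no advance, seat at z ≈ 75. I release and retreat.

Call:
step_arm --moves '[[[0, 0, 0], [0, 0, -0.005], -1], [[0, 0, 0], [0, 0, -0.005], -0.4], [[0, 0, 0], [0, 0, -0.005], -0.1], [[0, 0, 0], [0, 0, -0.005], 0.1], [[0, 0, 0], [0, 0, -0.005], 0.1], [[0, 0, 0], [0, 0, -0.005], 0.1], [[0, 0, 0], [0, 0, -0.005], 0.1]]'

```text
clock: 24.75
eef_pos: [606.4, 215.1, 56.9]
tcp_rot: [-3.142, -0.0, 1.688]
contact_force: [1.2, 0.0, -0.6]
opening: 0.548
grasp_force: 0.0
```

Call:
step_arm --moves '[[[0, 0, 0], [0, 0, -0.1], 0.1], [[0, 0, 0], [0, 0, -0.3], 0.1], [[0, 0, 0], [0, 0, -0.5], 0.1], [[0, 0, 0], [-0.2, 0, -0.7], 0.1], [[0, 0, 0], [-0.4, 0, -0.7], 0.1], [[0, 0, 0], [-0.4, 0, -0.7], 0.1], [[0, 0, 0], [-0.4, 0, -0.7], 0.1]]'

```text
clock: 25.45
eef_pos: [615.8, 134.8, 197.1]
tcp_rot: [3.141, -0.0, 1.686]
contact_force: [-0.3, -0.3, -0.3]
opening: 0.551
grasp_force: 0.0
```

Run:
```python
from h import *
s=telemetry.sense();print(s['eef_pos'],s['contact_force'],s['clock'])
for c in('side','wrist'):
    im=imaging.grab_frame(c);K=imaging.calibration(c)
    d=imaging.mark_of(c,'pin_seat')[:1];print(c,d,'exp',proj(K,[605,214.1,75]),[plane(K,x['xy'],75).round(1) for x in d])
    m=cv2.inRange(cv2.cvtColor(im,cv2.COLOR_RGB2HSV),(0,150,50),(8,255,255));x,y=proj(K,[605,214.1,95]).astype(int)
    w=40;ys,xs=np.nonzero(m[max(0,y-w):y+w,max(0,x-w):x+w])
    if len(ys):print('red',xs.min()+max(0,x-w),xs.max()+max(0,x-w),ys.min()+max(0,y-w),ys.max()+max(0,y-w))
    R=[np.array([605+11*np.cos(a),214.1+11*np.sin(a),z]) for a in np.linspace(0,6.28,40) for z in(81,109)]
    P=np.array([proj(K,q) for q in R]);print('exp red',P.min(0).round(1),P.max(0).round(1), 'if 10 proud',np.array([proj(K,q+[0,0,10]) for q in R]).min(0).round(1))
d=imaging.mark_of('side','tin')[:1];print('tin',[plane(imaging.calibration('side'),x['xy'],5) for x in d])
```

```text
[615.8354037  134.84435083 197.12114831] [-0.2644386  -0.31917632 -0.27150898] 25.45
side [{'xy': [152.9, 314.4], 'conf': 0.65}] exp [151.06845896 316.17979431] [array([605.4, 210.2,  75. ])]
red 139 156 297 317
exp red [138. 296.] [157.6 319.6] if 10 proud [136.2 291.6]
wrist [{'xy': [320.6, 109.3], 'conf': 0.66}] exp [323.22826555 111.23232551] [array([602.9, 215.2,  75. ])]
red 310 340 96 128
exp red [306.3  94.1] [339.9 129.4] if 10 proud [305.6  93.7]
tin [array([ 564.32705743, -370.50499335,    5.        ])]
```

The red knob fills the outline expected for a fully seated pin (rows 297–317, against a predicted 296–319; 10 mm proud would start at 291.6). I hand it in.

```bash
python3 -c "
from rig import r
print(r.sign_off())"
```

```text
the job is handed in; nothing more can be done
None
```

I handed the job in at about 25.5 s on the robot's clock: the camera checks show the tin upright in the tray, the red pin fully home in the fork and released, and the blue spare left in the block; no verdict was returned.

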